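Seat the squat reagent jar in the V guide of the jar reader

ROBOT

A 7-joint arm with a two-finger parallel gripper is mounted at the origin on the work surface. World frame = base frame: x ahead of the robot, y to its left, z up, the work surface at z = 0. Lengths are in m, angles in rad, forces in N, time in s.
With the tool pointing down it reaches from about 0.425 to 0.975 m from the base axis. Payload 16.7 kg.
Tool frame: the origin (TCP) lies on the centre line of the jaws, within the pads' length; the fingertips stand 17 mm ahead of it and the grasp point (between the pads) lies 2 mm behind it; z points along the fingers, y is the line along which they close (so a half turn about z gives the same grasp; the last joint's range is limited). The gripper opens to 85 mm and grips with 20 to 120 N. Pads are 22 mm wide; open, the fingers measure 114 mm over their backs; the gripper's body (76 mm by 85 mm) begins 54 mm behind the grasp point. The pads swing forward as they close: fully open they stand 13 mm farther back than shut.
Start: joints at [-1.399, 0.426, 0.074, 1.606, -0.034, 1.111, -0.067], TCP at [0.213, 0.641, 0.248] pointing down, gripper open.
Joint ranges: [-2.85, 2.85], [-0.5, 2.14], [-1.23, 1.37], [0.21, 2.46], [-1.02, 4.16], [0.16, 2.05], [-2.73, 2.73]. Speed limits (rad/s): [1.89, 1.89, 2.39, 2.39, 3.01, 3.01, 3.01].

INTERFACE

Orientations are given as [roll, pitch, yaw] about the fixed x, y, z axes, in that order (R = Rz(yaw) Ry(pitch) Rx(roll)).
In Python, from station import arm gives the robot as it stands.
- The arm moves only by the tool step_arm, never from a script. Its argument "moves" is a list of rows, each an object of numbers: "fingers": the finger opening in m, from 0 to 0.0854; "dx", "dy", "dz": the shift along the tool's x, y, z in m; "rx", "ry", "rz": the turn, a rotation vector about the tool's x, y, z in rad. A call has 1 to 5 rows; each row is the pose to reach, as a shift and turn from the pose commanded when the call began, along the tool's axes at that moment; what a row does not reach only later rows make up. A row lasts 1/8 s, in which the tool goes at most 62.5 mm and 10.7 degrees, less where a joint would pass 70% of its speed; a pose out of reach is approached as far as the arm can. A call with a gripper value outside its range is refused whole. The fingers move at their own pace and stop on an object; "force" is the grip in N (left out, the last holds). Time passes only in rows, so rows that repeat a pose let the fingers close. It gives the time, the measured TCP pose, the force, the opening and the grip force at its end, in the units of the state.
- arm.get_obs(): the state, without advancing time (a new reading comes with each control period).
- arm.read_camera(name): name is "side" or "top"; returns the picture (480x640x3 uint8, red, green, blue); there is no depth.
- arm.get_calibration(name): a dict with "fx", "fy", "cx", "cy" (pixels), "camera_from_world" (4x4, takes a point from world to camera coordinates). Camera axes: x right, y up, looking along -z (the intrinsics and any distortion apply to the point x, -y, -z); pixel columns grow to the right and rows downward; lengths in m; the calibration is good to about 2 mm. A picture is of the moment at which its call begins. get_calibration takes no time and is no camera call.
- arm.finish_job(): hands the job in; it is judged then, once.
The state is a dict: "time_s": time; "joint_positions": joint angles; "joint_vel": joint speeds; "tau": joint torques, N m; "eef_pos": TCP position; "ee_rot": TCP orientation; "contact_force": force on the tool from outside, world axes, zero at the start; "torque": the same for the moment, N m; "width": finger opening in m; "grip_force": force on a finger pad.
Only numpy, scipy, OpenCV 4.12 (cv2) and the standard library are available. Lean on these libraries where they do the work, as an engineer would, in place of code of your own. Each camera call takes 0.05 s, during which the arm holds its last target. There are 200 camera calls.

TASK

Push the short, wide brown jar along the bench into the open V guide of the jar reader until it sits fully home, touching both rails. Keep it standing upright on the bench all the way, do not lift it, and leave the two tall slim jars where they stand.

Things in the scene. Friction and masses are not known exactly. Their poses are not given: they have to be found in the camera images.
- squat_jar_center (a point): The jar to push: short, wide, brown glass, black cap, paper label, 62 mm diameter, 78 mm tall, about 0.26 kg, loose on the bench before the open side of the V guide, off to its left or right; straight from it to the seat the way is clear. Point: on its axis half-way up (39 mm above the bench); z is its axis.
- guide_seat (a point): V guide fixed to the bench, open to this frame's -x, no floor: two steel rails 30 mm high, 6 thick, 130 long, at 45 degrees either side of its x axis. Point: on the bench, where the squat jar's axis stands when it touches both rails, 44 mm before the inner corner. Free rail ends at x -48, y +-92 mm. Low flanges outside; behind, a reader head on a post, x 67 to 123 mm, 94 mm high.
- slim_jar_center (a point): A tall slim jar, to be left alone: same brown glass, black cap and label, 44 mm in diameter, 112 mm tall, loose, standing in front of the V on the other side from the squat jar, 130 mm or more from it. The point is on its axis half-way up (56 mm above the bench); z is its axis.
- slim_jar2_center (a point): A second tall slim jar, the same as the first, to be left alone: it stands beside the V guide, 160 to 210 mm to the left or right of the seat. The point is on its axis half-way up (56 mm above the bench); z is its axis.
Things that resemble listed ones, but are neither listed nor needed, are in the scene too. What is shaped like the part that bears squat_jar_center but blue or green is not meant.

How it is judged:
By the outcome, as a careful person would: the job done as asked, in the order asked, and still so for the second after the job is handed in, with the robot touching nothing.
It also fails if it takes over 32 s, if anything falls off the work surface, if the arm or the gripper's body presses on something with over 40 N, if the wrist force passes 120 N, or if a joint passes its speed limit or range.

## Working session

There is one attempt and no reset: what is moved stays moved. The work goes in short steps, Python scripts to look and compute and a tool call to move; the robot and the scene stay as the last step left them, time stands still between calls to the robot, and variables do not carry over. Pictures are saved under pics/ and viewed, at most 10 in all, crops included, and the job is handed in when it is done.

Besides the shell and the picture viewer there is one more tool, called as a command line: name --argument value ..., lists and objects as JSON in quotes. step_arm: Moves the arm, as the interface text tells. Its arguments: {"type":"object","properties":{"moves":{"type":"array","items":{"type":"object","properties":{"fingers":{"type":"number"},"dx":{"type":"number"},"dy":{"type":"number"},"dz":{"type":"number"},"rx":{"type":"number"},"ry":{"type":"number"},"rz":{"type":"number"}}}},"force":{"type":"number"}},"required":["moves"]}

```bash
mkdir -p pics
python3 - <<'E'
from station import arm
import cv2,numpy as np
o=arm.get_obs();print(o['time_s'],o['eef_pos'],o['ee_rot'],o['width'])
for n in('top','side'):
    im=arm.read_camera(n);cv2.imwrite(f'pics/{n}0.png',im[...,::-1])
    c=arm.get_calibration(n);print(n,{k:np.round(v,4).tolist() if not isinstance(v,str) else v for k,v in c.items()})
E
```

```text
0.0 [0.2127213  0.6401936  0.24761303] [-3.14031799e+00  7.50490302e-05  2.82079394e+00] 0.08546233887848445
top {'fx': 434.1435, 'fy': 434.1435, 'cx': 321.3588, 'cy': 247.5558, 'camera_from_world': [[-0.0233, -0.9997, -0.0092, -0.0105], [0.9893, -0.0244, 0.1438, -0.5978], [-0.144, -0.0058, 0.9896, -0.6536], [0.0, 0.0, 0.0, 1.0]]}
side {'fx': 530.8004, 'fy': 530.8004, 'cx': 324.6731, 'cy': 243.8704, 'camera_from_world': [[0.9322, -0.3615, 0.0174, -0.5479], [0.2438, 0.6628, 0.708, -0.1811], [-0.2674, -0.6558, 0.706, -0.7432], [0.0, 0.0, 0.0, 1.0]]}
```

View pics/top0.png

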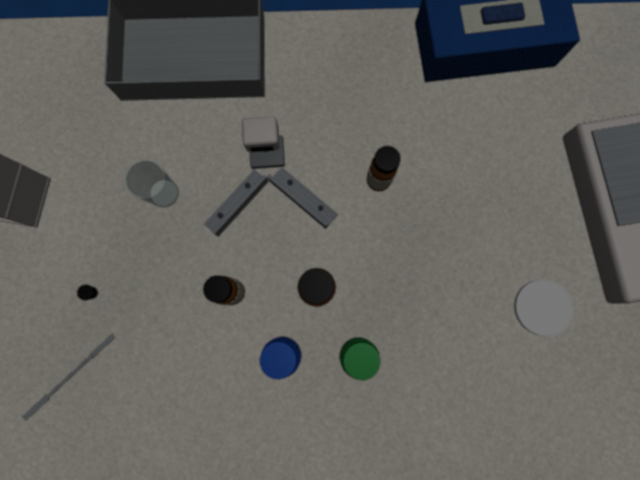

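View pics/side0.png

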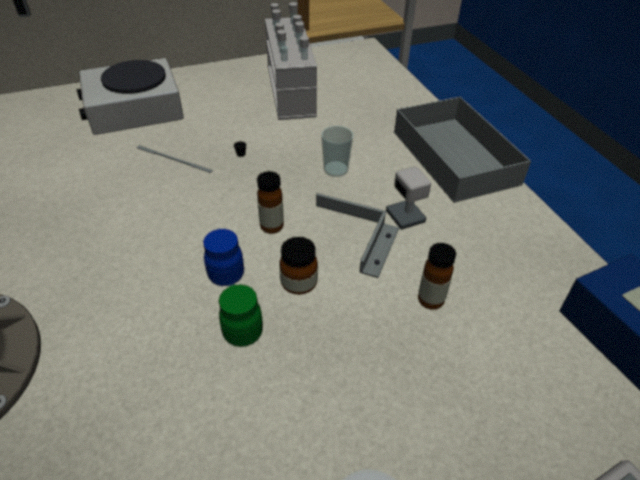

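The top view shows the squat jar's black cap at (317,287) and the slim caps at (219,289) and (386,160). The V's rails run from the corner at about (270,175) to (210,230) and (332,222). Blue (280,358) and green (361,360) decoys stand behind the squat jar.

```bash
cat > h.py <<'E'
import cv2,numpy as np
from station import arm
def ray(n,u,v,z):
    c=arm.get_calibration(n);T=np.array(c['camera_from_world']);R=T[:3,:3];o=-R.T@T[:3,3]
    d=R.T@np.array([(u-c['cx'])/c['fx'],-(v-c['cy'])/c['fy'],-1]);return o+d*(z-o[2])/d[2]
def proj(n,p):
    c=arm.get_calibration(n);T=np.array(c['camera_from_world']);q=T[:3,:3]@np.array(p)+T[:3,3]
    return c['cx']+c['fx']*q[0]/-q[2],c['cy']-c['fy']*q[1]/-q[2]
def caps(n,im):
    m=(im.max(2)<45).astype(np.uint8)
    k,l,s,ce=cv2.connectedComponentsWithStats(cv2.morphologyEx(m,cv2.MORPH_OPEN,np.ones((5,5))))
    return [(ce[i].round(1).tolist(),s[i].tolist()) for i in range(1,k) if 150<s[i,4]<3000]
E
python3 - <<'E'
from h import *
t=cv2.imread('pics/top0.png');s=cv2.imread('pics/side0.png')
print([list(c) for c in arm.get_calibration('top')])
for c,st in caps('top',t): print('top',c,st,ray('top',*c,.078).round(4),ray('top',*c,.112).round(4))
for c,st in caps('side',s): print('side',c,st,ray('side',*c,.073).round(4),ray('side',*c,.107).round(4))
cv2.imwrite('pics/c1.png',cv2.convertScaleAbs(cv2.resize(t[140:260,190:350],None,fx=5,fy=5,interpolation=cv2.INTER_CUBIC),alpha=1.7))
cv2.imwrite('pics/c2.png',cv2.convertScaleAbs(cv2.resize(s[160:300,300:460],None,fx=4,fy=4,interpolation=cv2.INTER_CUBIC),alpha=1.3))
E
```

```text
[['f', 'x'], ['f', 'y'], ['c', 'x'], ['c', 'y'], ['c', 'a', 'm', 'e', 'r', 'a', '_', 'f', 'r', 'o', 'm', '_', 'w', 'o', 'r', 'l', 'd']]
top [188.9, 89.4] [111, 80, 153, 20, 2351] [0.8555 0.1827 0.078 ] [0.8369 0.1717 0.112 ]
top [592.3, 217.9] [564, 131, 58, 171, 2518] [ 0.6279 -0.4406  0.078 ] [ 0.6211 -0.4192  0.112 ]
top [262.0, 148.0] [249, 145, 27, 7, 168] [0.7534 0.0649 0.078 ] [0.7401 0.06   0.112 ]
top [383.1, 167.2] [368, 147, 32, 43, 938] [ 0.7169 -0.1246  0.078 ] [ 0.7055 -0.1196  0.112 ]
top [316.1, 286.6] [298, 269, 37, 36, 1048] [ 0.5332 -0.0158  0.078 ] [ 0.5313 -0.0164  0.112 ]
top [220.3, 289.5] [204, 276, 33, 28, 754] [0.5323 0.1286 0.078 ] [0.5304 0.1204 0.112 ]
top [86.7, 292.1] [78, 285, 19, 15, 226] [0.5331 0.3305 0.078 ] [0.5313 0.3119 0.112 ]
side [21.5, 7.4] [14, 0, 16, 16, 202] [0.126  1.1382 0.073 ] [0.1392 1.0399 0.107 ]
side [393.0, 39.6] [386, 33, 15, 14, 190] [1.0139 0.6159 0.073 ] [0.9759 0.5477 0.107 ]
side [133.4, 88.0] [111, 82, 45, 11, 255] [0.3598 0.5807 0.073 ] [0.3596 0.5146 0.107 ]
side [486.9, 135.4] [456, 103, 66, 62, 1412] [0.9945 0.1563 0.073 ] [0.9577 0.1146 0.107 ]
side [426.6, 155.9] [396, 116, 62, 77, 1417] [0.8464 0.1357 0.073 ] [0.8181 0.0953 0.107 ]
side [268.3, 182.3] [258, 172, 22, 21, 399] [0.5415 0.1609 0.073 ] [0.5308 0.119  0.107 ]
side [297.8, 252.8] [282, 238, 33, 31, 871] [ 0.5334 -0.0218  0.073 ] [ 0.5232 -0.0531  0.107 ]
side [441.0, 256.5] [428, 244, 27, 25, 572] [ 0.7381 -0.1057  0.073 ] [ 0.7161 -0.1322  0.107 ]
```

View pics/c1.png

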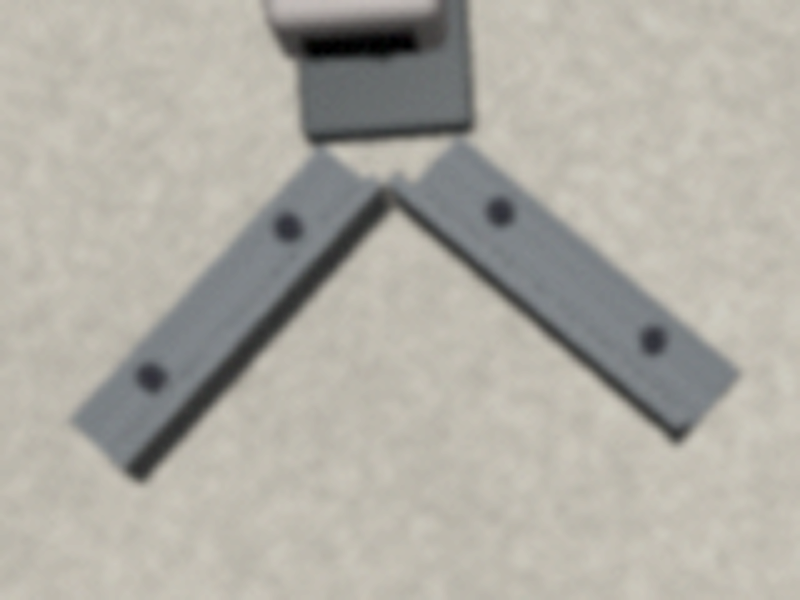

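View pics/c2.png

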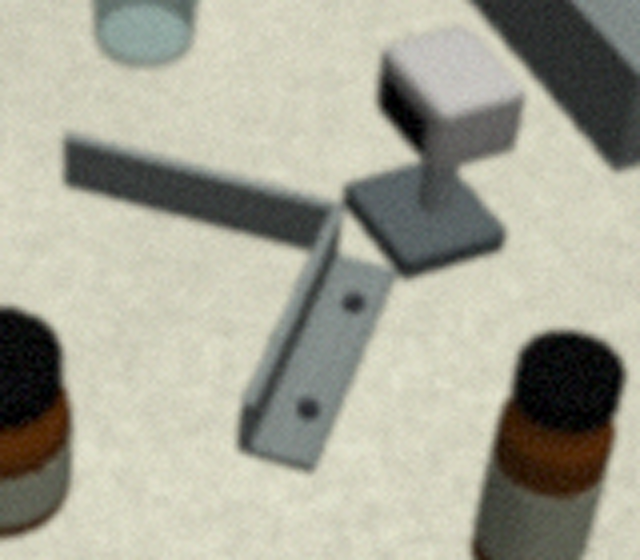

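The crop shows the inner top edges meeting at about (390,187), with free inner ends at about (127,466) and (677,430). The side crop confirms the V's orientation.

Run:
```python
from h import *
def c1(x,y): return 190+(x+.5)/5-.5,140+(y+.5)/5-.5
P={}
for n,x,y,z in [('Ltop',127,466,.03),('Lbot',145,480,0),('Rtop',677,430,.03),('Rbot',680,442,0),('Ctop',388,187,.03),('Cbot',391,202,0)]:
    P[n]=ray('top',*c1(x,y),z);print(n,P[n].round(4))
def c2(x,y): return 300+(x+.5)/4-.5,160+(y+.5)/4-.5
for n,x,y,z in [('Ltop',66,136,.03),('Lbot',66,182,0),('Rtop',246,415,.03),('Rbot',243,448,0),('Ctop',332,210,.03),('Cbot',312,248,0)]:
    print('side',n,ray('side',*c2(x,y),z).round(4))
for a in('top','bot'):
    L,R,C=[P[k+a][:2] for k in'LRC']
    ax=C-(L+R)/2;print(np.degrees(np.arctan2(ax[1],ax[0])),np.degrees(np.arctan2(*(L-R)[::-1]))-90,np.linalg.norm(L-R),np.linalg.norm(ax))
    x=(R-L);x=np.array([-x[1],x[0]])/np.linalg.norm(x);print('axis',x,'seat from ends',(L+R)/2+.048*x,'from C',C-.044*x)
o=arm.get_obs();print(o['time_s'])
```

```text
Ltop [0.6282 0.1498 0.03  ]
Lbot [0.6288 0.1512 0.    ]
Rtop [ 0.6357 -0.0316  0.03  ]
Rbot [ 0.6374 -0.0327  0.    ]
Ctop [0.7211 0.0632 0.03  ]
Cbot [0.7252 0.0662 0.    ]
side Ltop [0.6287 0.1512 0.03  ]
side Lbot [0.6296 0.1531 0.    ]
side Rtop [ 0.6352 -0.0405  0.03  ]
side Rbot [ 0.6396 -0.0325  0.    ]
side Ctop [0.7229 0.0615 0.03  ]
side Cbot [0.7201 0.0704 0.    ]
2.659900453617749 2.3711831522634412 0.18162037484975993 0.0892468328161788
axis [0.99914377 0.04137314] seat from ends [0.67990412 0.06109225] from C [0.67713357 0.06142763]
4.274638848897446 2.6944124090901624 0.18409312869508046 0.09238892473029628
axis [0.99889446 0.04700904] seat from ends [0.68102403 0.06153084] from C [0.68125766 0.06409244]
0.1
```

```bash
cat >> h.py <<'E'
from scipy.spatial.transform import Rotation as Ro
def row(p0,r0,p,yaw):
    R0=Ro.from_euler('xyz',r0);R1=Ro.from_euler('xyz',[np.pi,0,np.radians(yaw)])
    return R0.inv().apply(np.array(p)-p0).round(4),(R0.inv()*R1).as_rotvec().round(4)
E
python3 - <<'E'
from h import *
t=cv2.imread('pics/top0.png')
for u,v in[(280,357),(361,359)]: print(ray('top',u,v,.078).round(3))
o=arm.get_obs();p,r=o['eef_pos'],o['ee_rot']
for q,y in[([.43,.42,.25],117),([.49,.2,.24],73),([.484,-.042,.2],28)]:
    print(row(p,r,q,y));p,r=np.array(q),[np.pi,0,np.radians(y)]
E
```

```text
[0.431 0.04  0.078]
[ 0.426 -0.079  0.078]
(array([-0.2756, -0.1405, -0.0021]), array([-1.100e-03,  5.000e-04,  7.787e-01]))
(array([-0.2233, -0.0464,  0.01  ]), array([ 0.    , -0.    ,  0.7679]))
(array([-0.2332,  0.065 ,  0.04  ]), array([-0.    , -0.    ,  0.7854]))
```

step_arm --moves '[{"dx": -0.055,"dy": -0.028,"rz": 0.156,"fingers": 0.04},{"dx": -0.11,"dy": -0.056,"rz": 0.312,"fingers": 0.04},{"dx": -0.165,"dy": -0.084,"rz": 0.468,"fingers": 0.04},{"dx": -0.22,"dy": -0.112,"rz": 0.624,"fingers": 0.04},{"dx": -0.275,"dy": -0.14,"rz": 0.78,"fingers": 0.04}]'

```text
$.moves[0]: bad value
```

step_arm --moves '[{"dx": -0.045,"dy": -0.009,"dz": 0.002,"rz": 0.154},{"dx": -0.09,"dy": -0.018,"dz": 0.004,"rz": 0.308},{"dx": -0.135,"dy": -0.027,"dz": 0.006,"rz": 0.462},{"dx": -0.18,"dy": -0.036,"dz": 0.008,"rz": 0.616},{"dx": -0.223,"dy": -0.046,"dz": 0.01,"rz": 0.77}]'

```text
$.moves[0]: bad value
```

step_arm --moves '[{"dx": -0.047,"dy": 0.013,"dz": 0.008,"rz": 0.157},{"dx": -0.094,"dy": 0.026,"dz": 0.016,"rz": 0.314},{"dx": -0.141,"dy": 0.039,"dz": 0.024,"rz": 0.471},{"dx": -0.188,"dy": 0.052,"dz": 0.032,"rz": 0.628},{"dx": -0.233,"dy": 0.065,"dz": 0.04,"rz": 0.785}]'

```text
$.moves[0]: bad value
```

Run:
```python
from h import *
o=arm.get_obs();p,r=o['eef_pos'],o['ee_rot'];print(o['time_s'],p,r,o['width'],o['contact_force'],o['joint_positions'])
print(row(p,r,[.484,-.042,.035],28))
cv2.imwrite('pics/top1.png',arm.read_camera('top')[...,::-1])
cv2.imwrite('pics/side1.png',arm.read_camera('side')[...,::-1])
```

```text
0.1 [0.21275212 0.64022451 0.24766314] [-3.14040371e+00  9.02167148e-05  2.82077040e+00] 0.08542083856685215 [ 0.38511708 -0.04913089 -0.64700351] [-1.39951945  0.42669693  0.07386954  1.60654219 -0.03410276  1.11080577
 -0.06709754]
(array([-0.4725, -0.5616,  0.2134]), array([-5.0000e-04,  1.4000e-03,  2.3321e+00]))
```

View pics/side1.png

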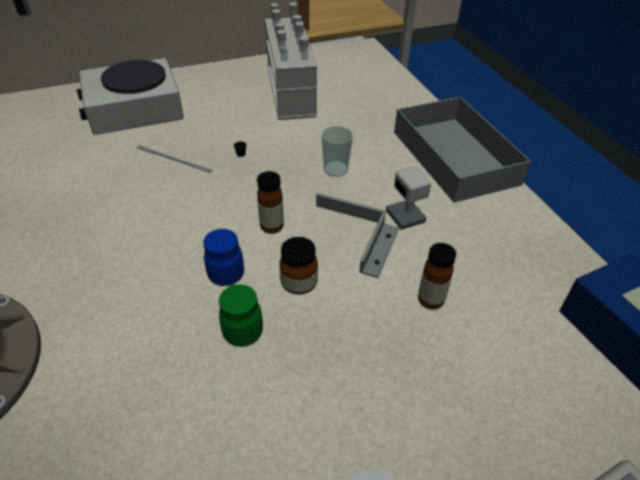

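The picture shows nothing has moved. The calls were refused, most likely because every row needs all its fields.

step_arm --moves '[{"dx": -0.055,"dy": -0.028,"dz": 0,"rx": 0,"ry": 0,"rz": 0.156,"fingers": 0.04},{"dx": -0.11,"dy": -0.056,"dz": 0,"rx": 0,"ry": 0,"rz": 0.312,"fingers": 0.04},{"dx": -0.165,"dy": -0.084,"dz": 0,"rx": 0,"ry": 0,"rz": 0.468,"fingers": 0.04},{"dx": -0.22,"dy": -0.112,"dz": 0,"rx": 0,"ry": 0,"rz": 0.624,"fingers": 0.04},{"dx": -0.275,"dy": -0.14,"dz": 0,"rx": 0,"ry": 0,"rz": 0.78,"fingers": 0.04}]'

```text
time_s: 0.82
eef_pos: [0.4308, 0.4194, 0.2484]
ee_rot: [3.141, -0.0, 2.036]
contact_force: [1.2, 0.9, -0.1]
width: 0.0399
grip_force: 0.0
```

step_arm --moves '[{"dx": -0.045,"dy": -0.009,"dz": 0.002,"rx": 0,"ry": 0,"rz": 0.154,"fingers": 0.04},{"dx": -0.09,"dy": -0.018,"dz": 0.004,"rx": 0,"ry": 0,"rz": 0.308,"fingers": 0.04},{"dx": -0.135,"dy": -0.027,"dz": 0.006,"rx": 0,"ry": 0,"rz": 0.462,"fingers": 0.04},{"dx": -0.18,"dy": -0.036,"dz": 0.008,"rx": 0,"ry": 0,"rz": 0.616,"fingers": 0.04},{"dx": -0.223,"dy": -0.046,"dz": 0.01,"rx": 0,"ry": 0,"rz": 0.77,"fingers": 0.04}]'

```text
time_s: 1.45
eef_pos: [0.4899, 0.1998, 0.2383]
ee_rot: [3.142, -0.0, 1.266]
contact_force: [1.7, 0.7, 0.6]
width: 0.0398
grip_force: 0.0
```

step_arm --moves '[{"dx": -0.047,"dy": 0.013,"dz": 0.008,"rx": 0,"ry": 0,"rz": 0.157,"fingers": 0.04},{"dx": -0.094,"dy": 0.026,"dz": 0.016,"rx": 0,"ry": 0,"rz": 0.314,"fingers": 0.04},{"dx": -0.141,"dy": 0.039,"dz": 0.024,"rx": 0,"ry": 0,"rz": 0.471,"fingers": 0.04},{"dx": -0.188,"dy": 0.052,"dz": 0.032,"rx": 0,"ry": 0,"rz": 0.628,"fingers": 0.04},{"dx": -0.233,"dy": 0.065,"dz": 0.04,"rx": 0,"ry": 0,"rz": 0.785,"fingers": 0.04}]'

```text
time_s: 2.08
eef_pos: [0.4826, -0.042, 0.1983]
ee_rot: [-3.141, -0.001, 0.481]
contact_force: [2.0, 0.5, -0.2]
width: 0.0401
grip_force: 0.0
```

Run:
```python
from h import *
o=arm.get_obs();p,r=o['eef_pos'],o['ee_rot'];print(o['time_s'],p,r,o['width'],o['contact_force'],o['joint_positions'])
print(row(p,r,[.484,-.042,.035],28))
cv2.imwrite('pics/top2.png',arm.read_camera('top')[...,::-1])
cv2.imwrite('pics/side2.png',arm.read_camera('side')[...,::-1])
```

```text
2.075 [ 0.4826077  -0.04197462  0.19826845] [-3.14143126e+00 -6.48430616e-04  4.80689906e-01] 0.04008171215328962 [ 1.98775275  0.46130513 -0.19797457] [-0.7461037   0.21575291  0.80508707  2.10990494 -0.20047701  0.89037772
 -0.91577053]
(array([0.0011, 0.0007, 0.1633]), array([-0.0002, -0.0006, -0.008 ]))
```

View pics/side2.png

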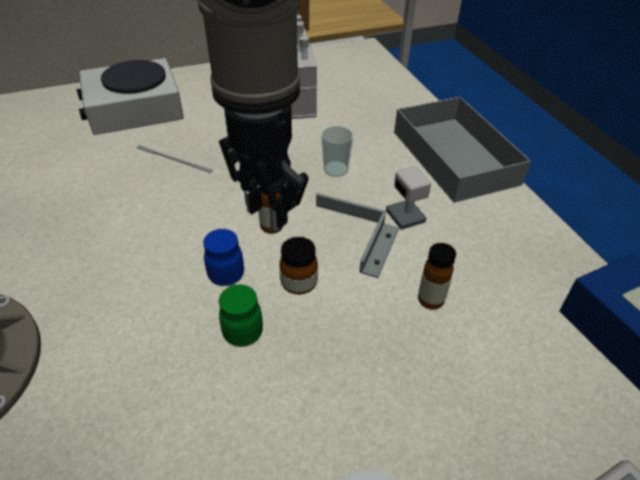

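The gripper hangs above the start point, with its fingers behind the squat jar at (299,265) and clear of the decoys. I'll descend.

step_arm --moves '[{"dx": 0,"dy": 0,"dz": 0.04,"rx": 0,"ry": 0,"rz": -0.008,"fingers": 0.04},{"dx": 0,"dy": 0,"dz": 0.08,"rx": 0,"ry": 0,"rz": -0.008,"fingers": 0.04},{"dx": 0,"dy": 0,"dz": 0.12,"rx": 0,"ry": 0,"rz": -0.008,"fingers": 0.04},{"dx": 0,"dy": 0,"dz": 0.145,"rx": 0,"ry": 0,"rz": -0.008,"fingers": 0.04},{"dx": 0,"dy": 0,"dz": 0.163,"rx": 0,"ry": 0,"rz": -0.008,"fingers": 0.04}]'

```text
time_s: 2.8
eef_pos: [0.4826, -0.0403, 0.0342]
ee_rot: [-3.141, 0.001, 0.494]
contact_force: [0.1, 0.1, -0.2]
width: 0.0405
grip_force: 0.0
```

Run:
```python
from h import *
o=arm.get_obs();p,r=o['eef_pos'],o['ee_rot'];print(o['time_s'],p,r,o['width'],o['contact_force'])
d=np.array([.147,.078]);d/=np.linalg.norm(d)
print(row(p,r,[*(np.array([.533,-.016])-.0347*d),.035],28),row(p,r,[*(np.array([.680,.062])-.0347*d),.035],28))
im=arm.read_camera('side');cv2.imwrite('pics/side3.png',cv2.resize(im[130:330,190:450,::-1],None,fx=3,fy=3))
for n in('top','side'):
    print(caps(n,arm.read_camera(n)))
```

```text
2.8 [ 0.48261925 -0.04027744  0.03418668] [-3.14124067e+00  9.39591244e-04  4.94430102e-01] 0.04047842307890411 [ 0.07896492  0.07086161 -0.22203383]
(array([ 0.0212,  0.0023, -0.0008]), array([-0.0003,  0.0009,  0.0057])) (array([ 0.1876,  0.0034, -0.001 ]), array([-0.0003,  0.0009,  0.0057]))
[([188.6, 89.4], [111, 80, 153, 19, 2288]), ([383.5, 165.3], [368, 147, 31, 41, 818]), ([218.5, 289.1], [204, 276, 29, 27, 646]), ([86.7, 292.1], [78, 286, 19, 13, 212])]
[([150.3, 23.5], [120, 0, 55, 57, 1383]), ([231.9, 171.5], [226, 160, 13, 24, 225]), ([234.5, 193.2], [229, 185, 12, 18, 158]), ([441.4, 256.0], [429, 244, 26, 25, 540])]
```

View pics/side3.png

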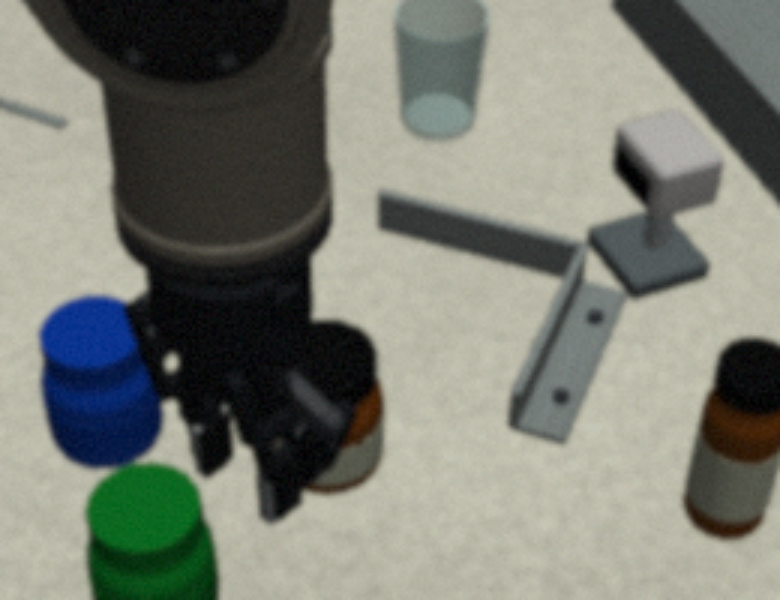

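The fingers are down behind the squat jar, free of the blue and green decoys. I'll start pushing gently.

step_arm --moves '[{"dx": 0.01,"dy": 0.002,"dz": 0,"rx": 0,"ry": 0,"rz": 0.006,"fingers": 0.04},{"dx": 0.017,"dy": 0.002,"dz": 0,"rx": 0,"ry": 0,"rz": 0.006,"fingers": 0.04},{"dx": 0.023,"dy": 0.002,"dz": 0,"rx": 0,"ry": 0,"rz": 0.006,"fingers": 0.04},{"dx": 0.029,"dy": 0.002,"dz": 0,"rx": 0,"ry": 0,"rz": 0.006,"fingers": 0.04},{"dx": 0.036,"dy": 0.002,"dz": 0,"rx": 0,"ry": 0,"rz": 0.006,"fingers": 0.04}]'

```text
time_s: 3.58
eef_pos: [0.5156, -0.0251, 0.0353]
ee_rot: [-3.141, 0.0, 0.488]
contact_force: [-2.4, -0.6, 4.0]
width: 0.0401
grip_force: 1.9
```

step_arm --moves '[{"dx": 0.008,"dy": 0,"dz": 0,"rx": 0,"ry": 0,"rz": 0,"fingers": 0.04},{"dx": 0.016,"dy": 0,"dz": 0,"rx": 0,"ry": 0,"rz": 0,"fingers": 0.04},{"dx": 0.024,"dy": 0,"dz": 0,"rx": 0,"ry": 0,"rz": 0,"fingers": 0.04},{"dx": 0.032,"dy": 0,"dz": 0,"rx": 0,"ry": 0,"rz": 0,"fingers": 0.04},{"dx": 0.04,"dy": 0,"dz": 0,"rx": 0,"ry": 0,"rz": 0,"fingers": 0.04}]'

```text
time_s: 4.2
eef_pos: [0.5513, -0.0062, 0.0353]
ee_rot: [3.142, 0.0, 0.488]
contact_force: [-2.4, -1.4, 2.0]
width: 0.0397
grip_force: 1.8
```

Run:
```python
from h import *
o=arm.get_obs();p,r=o['eef_pos'],o['ee_rot'];print(o['time_s'],p,r,o['width'],o['contact_force'])
d=np.array([np.cos(r[2]),np.sin(r[2])]);print('exp jar',p[:2]+.0347*d)
im=arm.read_camera('side');cv2.imwrite('pics/side4.png',cv2.resize(im[130:330,190:450,::-1],None,fx=3,fy=3))
```

```text
4.2 [ 0.55131453 -0.00622976  0.03531953] [3.14157299e+00 6.83513234e-05 4.87731875e-01] 0.03973026037699287 [-2.36204249 -1.38164777  1.97177541]
exp jar [0.58196844 0.01003147]
```

View pics/side4.png

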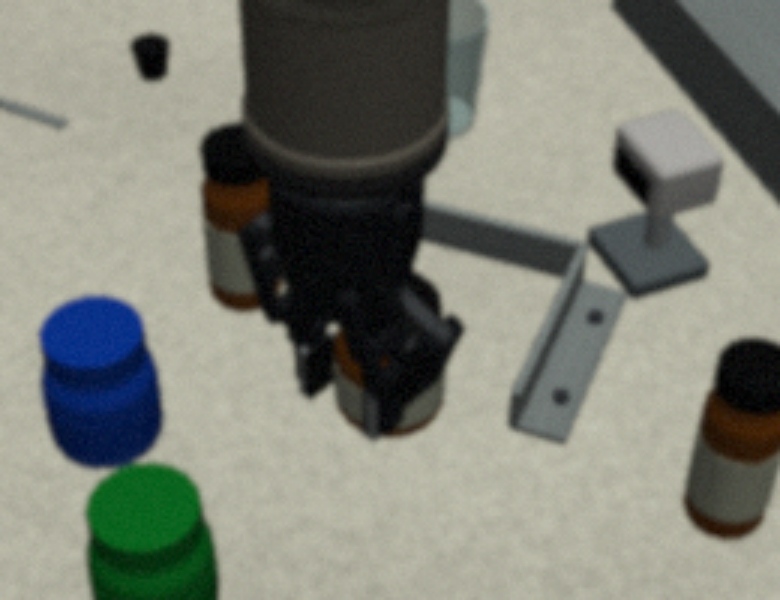

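The jar is upright between the two fingers and sliding, and the slim jars haven't moved. I'll continue.

step_arm --moves '[{"dx": 0.01,"dy": 0,"dz": 0,"rx": 0,"ry": 0,"rz": 0,"fingers": 0.04},{"dx": 0.02,"dy": 0,"dz": 0,"rx": 0,"ry": 0,"rz": 0,"fingers": 0.04},{"dx": 0.03,"dy": 0,"dz": 0,"rx": 0,"ry": 0,"rz": 0,"fingers": 0.04},{"dx": 0.04,"dy": 0,"dz": 0,"rx": 0,"ry": 0,"rz": 0,"fingers": 0.04},{"dx": 0.05,"dy": 0,"dz": 0,"rx": 0,"ry": 0,"rz": 0,"fingers": 0.04}]'

```text
time_s: 4.88
eef_pos: [0.5956, 0.0173, 0.0353]
ee_rot: [3.142, 0.0, 0.488]
contact_force: [-1.3, -1.0, 0.2]
width: 0.0401
grip_force: 1.2
```

step_arm --moves '[{"dx": 0.008,"dy": 0,"dz": 0,"rx": 0,"ry": 0,"rz": 0,"fingers": 0.04},{"dx": 0.016,"dy": 0,"dz": 0,"rx": 0,"ry": 0,"rz": 0,"fingers": 0.04},{"dx": 0.024,"dy": 0,"dz": 0,"rx": 0,"ry": 0,"rz": 0,"fingers": 0.04},{"dx": 0.032,"dy": 0,"dz": 0,"rx": 0,"ry": 0,"rz": 0,"fingers": 0.04},{"dx": 0.04,"dy": 0,"dz": 0,"rx": 0,"ry": 0,"rz": 0,"fingers": 0.04}]'

```text
time_s: 5.5
eef_pos: [0.6307, 0.0359, 0.0353]
ee_rot: [-3.142, 0.0, 0.488]
contact_force: [-1.4, -0.9, 1.3]
width: 0.0399
grip_force: 1.2
```

step_arm --moves '[{"dx": 0.003,"dy": 0,"dz": 0,"rx": 0,"ry": 0,"rz": 0,"fingers": 0.04},{"dx": 0.006,"dy": 0,"dz": 0,"rx": 0,"ry": 0,"rz": 0,"fingers": 0.04},{"dx": 0.009,"dy": 0,"dz": 0,"rx": 0,"ry": 0,"rz": 0,"fingers": 0.04},{"dx": 0.012,"dy": 0,"dz": 0,"rx": 0,"ry": 0,"rz": 0,"fingers": 0.04},{"dx": 0.014,"dy": 0,"dz": 0,"rx": 0,"ry": 0,"rz": 0,"fingers": 0.04}]'

```text
time_s: 6.12
eef_pos: [0.6428, 0.0424, 0.0353]
ee_rot: [-3.142, 0.0, 0.488]
contact_force: [-1.9, -0.6, -0.1]
width: 0.0397
grip_force: 1.1
```

step_arm --moves '[{"dx": 0.002,"dy": 0,"dz": 0,"rx": 0,"ry": 0,"rz": 0,"fingers": 0.04},{"dx": 0.004,"dy": 0,"dz": 0,"rx": 0,"ry": 0,"rz": 0,"fingers": 0.04},{"dx": 0.005,"dy": 0,"dz": 0,"rx": 0,"ry": 0,"rz": 0,"fingers": 0.04},{"dx": 0.006,"dy": 0,"dz": 0,"rx": 0,"ry": 0,"rz": 0,"fingers": 0.04},{"dx": 0.006,"dy": 0,"dz": 0,"rx": 0,"ry": 0,"rz": 0,"fingers": 0.04}]'

```text
time_s: 6.75
eef_pos: [0.6481, 0.0451, 0.0353]
ee_rot: [3.142, -0.0, 0.488]
contact_force: [0.1, -1.2, -0.7]
width: 0.0401
grip_force: 0.7
```

step_arm --moves '[{"dx": 0.001,"dy": 0,"dz": 0,"rx": 0,"ry": 0,"rz": 0,"fingers": 0.04},{"dx": 0.002,"dy": 0,"dz": 0,"rx": 0,"ry": 0,"rz": 0,"fingers": 0.04},{"dx": 0.002,"dy": 0,"dz": 0,"rx": 0,"ry": 0,"rz": 0,"fingers": 0.04}]'

```text
time_s: 7.12
eef_pos: [0.6488, 0.0455, 0.0352]
ee_rot: [-3.141, 0.002, 0.487]
contact_force: [-7.9, -3.0, 6.4]
width: 0.04
grip_force: 4.4
```

step_arm --moves '[{"dx": 0.001,"dy": 0.0005,"dz": 0,"rx": 0,"ry": 0,"rz": 0,"fingers": 0.04},{"dx": 0.002,"dy": 0.001,"dz": 0,"rx": 0,"ry": 0,"rz": 0,"fingers": 0.04},{"dx": 0.002,"dy": 0.001,"dz": 0,"rx": 0,"ry": 0,"rz": 0,"fingers": 0.04}]'

```text
time_s: 7.5
eef_pos: [0.6492, 0.0454, 0.0349]
ee_rot: [-3.139, 0.005, 0.487]
contact_force: [-20.0, -2.5, 12.2]
width: 0.0403
grip_force: 11.4
```

Run:
```python
from h import *
o=arm.get_obs();p,r=o['eef_pos'],o['ee_rot'];print(o['time_s'],p,r,o['width'],o['contact_force'])
im=arm.read_camera('side');cv2.imwrite('pics/side5.png',cv2.resize(im[130:330,190:450,::-1],None,fx=3,fy=3))
```

```text
7.5 [0.64921034 0.04537188 0.03486507] [-3.13894719  0.00499752  0.48726781] 0.04027579816290841 [-19.97466001  -2.54763499  12.24007809]
```

View pics/side5.png

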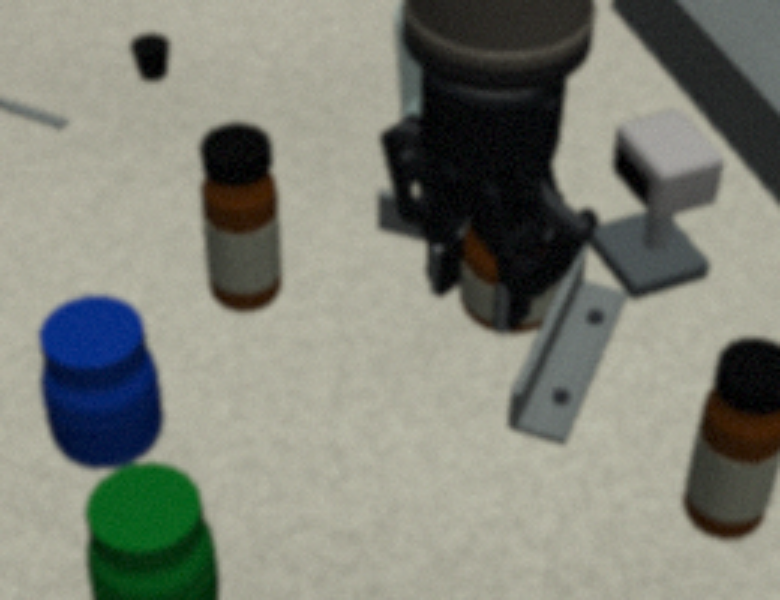

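The jar is pressed home with 20 N along the V's axis and doesn't move any further. I'll back off and rise.

step_arm --moves '[{"dx": -0.004,"dy": -0.001,"dz": 0,"rx": 0,"ry": 0,"rz": 0,"fingers": 0.04},{"dx": -0.01,"dy": -0.001,"dz": 0,"rx": 0,"ry": 0,"rz": 0,"fingers": 0.04},{"dx": -0.03,"dy": -0.001,"dz": 0,"rx": 0,"ry": 0,"rz": 0,"fingers": 0.04},{"dx": -0.06,"dy": -0.001,"dz": 0,"rx": 0,"ry": 0,"rz": 0,"fingers": 0.04},{"dx": -0.09,"dy": -0.001,"dz": 0,"rx": 0,"ry": 0,"rz": 0,"fingers": 0.04}]'

```text
time_s: 8.18
eef_pos: [0.5714, 0.0043, 0.0354]
ee_rot: [3.141, -0.001, 0.488]
contact_force: [0.6, -1.5, -0.4]
width: 0.0403
grip_force: 0.0
```

step_arm --moves '[{"dx": 0,"dy": 0,"dz": -0.05,"rx": 0,"ry": 0,"rz": 0,"fingers": 0.04},{"dx": 0,"dy": 0,"dz": -0.1,"rx": 0,"ry": 0,"rz": 0,"fingers": 0.04},{"dx": -0.02,"dy": 0.05,"dz": -0.15,"rx": 0,"ry": 0,"rz": 0,"fingers": 0.04},{"dx": -0.04,"dy": 0.1,"dz": -0.18,"rx": 0,"ry": 0,"rz": 0,"fingers": 0.04},{"dx": -0.05,"dy": 0.15,"dz": -0.2,"rx": 0,"ry": 0,"rz": 0,"fingers": 0.04}]'

```text
time_s: 8.8
eef_pos: [0.598, -0.1507, 0.2366]
ee_rot: [3.141, -0.002, 0.489]
contact_force: [1.2, 0.1, 0.1]
width: 0.0398
grip_force: 0.0
```

Run:
```python
from h import *
o=arm.get_obs();print(o['time_s'],o['eef_pos'],o['contact_force'])
t,s=[arm.read_camera(n)[...,::-1] for n in('top','side')]
for c,st in caps('top',t): print('top',c,st,ray('top',*c,.078).round(4))
for c,st in caps('side',s): print('side',c,st,ray('side',*c,.070).round(4))
f=lambda i:cv2.convertScaleAbs(cv2.resize(i,(400,400),interpolation=cv2.INTER_CUBIC),alpha=1.5)
cv2.imwrite('pics/end.png',np.hstack([f(t[120:280,190:350]),f(s[130:290,300:460])]))
```

```text
8.8 [ 0.59797889 -0.1506788   0.23663514] [1.21335596 0.07696786 0.05937003]
top [184.5, 7.7] [113, 0, 144, 18, 2300] [1.0007 0.193  0.078 ]
top [188.3, 89.4] [113, 82, 150, 16, 1959] [0.8555 0.1836 0.078 ]
top [385.8, 160.5] [373, 147, 26, 28, 563] [ 0.7277 -0.1293  0.078 ]
top [264.4, 195.8] [248, 179, 34, 35, 957] [0.6757 0.0615 0.078 ]
top [217.9, 289.0] [204, 277, 28, 26, 590] [0.5331 0.1322 0.078 ]
top [86.5, 292.1] [78, 286, 18, 13, 199] [0.5332 0.3308 0.078 ]
side [633.5, 9.9] [628, 0, 12, 23, 208] [1.772  0.5732 0.07  ]
side [485.7, 134.5] [466, 114, 40, 43, 581] [0.9973 0.1635 0.07  ]
side [268.3, 182.3] [258, 173, 22, 20, 377] [0.5424 0.1646 0.07  ]
side [441.3, 256.2] [429, 244, 26, 25, 552] [ 0.7408 -0.1029  0.07  ]
```

View pics/end.png

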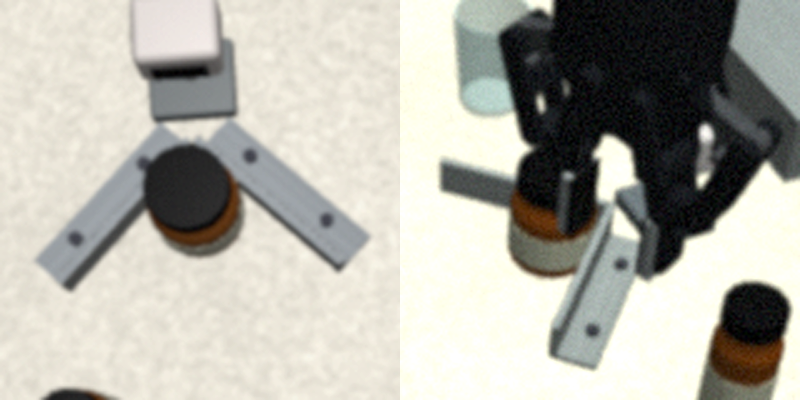

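The jar stands upright in the V against both rails, with its cap at (264,196) in the top view. Both slim caps are at the same pixels as at the start.

```bash
python3 -c "
from station import arm
print(arm.finish_job())"
```

```text
the job is handed in; nothing more can be done
None
```

I pushed the squat jar home into the V guide and handed the job in at about 8.9 s. It stands upright and stopped firmly against both rails under about 20 N, and neither slim jar moved.

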